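# Fetch the pylon from under the cartons

## Task

A prosthetic leg pylon lies in the grey parts tray under three cartons. Clear all three cartons onto the black rubber mat, each standing flat on the mat itself (not on one another), and then, while they wait there, lay the pylon in the two saddles of the steel assembly fixture, centred between its ends. Then put every carton back on the tray where and how it was at the start (the broad and the slim one across the rims, each on its own end, the long one on top of both), and do not knock over the two small amber jars.

Things in the scene. Friction and masses are not known exactly. Their poses are not given: they have to be found in the camera images.
- pylon_center (a point): Pylon: a steel tube 30 mm in diameter with a square aluminium clamp block (34 mm along the tube, 44 x 44 mm) at each end, 210 mm long over all; 142 mm of bare tube between the blocks. The point is its centre, on the tube's axis. x axis along the tube, z up. Either way round is the same. At the start it lies along the tray, its axis 34 mm above the table, its blocks' tops 6 mm below the tray's rim; its two ends show past the cartons. About 0.35 kg.
- broad_center (a point): A plain cardboard carton, the broad one: 145 mm long (its x axis), 64 mm wide (its y axis), 40 mm high (its z axis, up). The point is its centre, half-way up. At the start it lies flat across the tray's two long rims, near one end of the tray, with the long carton on top of it. About 0.2 kg.
- slim_center (a point): A plain cardboard carton, the slim one: 145 mm long (its x axis), 44 mm wide (its y axis), 40 mm high (its z axis, up). The point is its centre, half-way up. At the start it lies flat across the tray's two long rims, near the other end of the tray (which end is which varies), with the long carton on top of it; some 45 mm clear between it and the broad one. About 0.2 kg.
- long_center (a point): A plain cardboard carton, the long one: 165 mm long (its x axis), 58 mm wide (its y axis), 35 mm high (its z axis, up). The point is its centre, half-way up. At the start it lies flat on the broad and the slim carton, bridging them, along the tray. About 0.2 kg.
- tray: Grey open parts tray, fixed: 250 mm long (its x axis), 112 mm wide, 62 mm high, walls 4 mm; two 8 mm rubber strips across its floor carry the pylon's blocks. The origin is the centre of its underside, on the table. Inside it is 104 mm wide, room for fingers on both sides of the tube.
- mat: Black rubber mat, fixed, the side area: 300 mm long (its x axis), 180 mm wide (its y axis), 4 mm thick. The origin is the centre of its underside, on the table. All three cartons fit side by side when laid across it.
- fixture_seat (a point): Steel assembly fixture, fixed: a plate 240 x 90 x 8 mm (long along its x axis) with two U-shaped saddles 88 mm either side of its middle, 62 mm clear between their cheeks, the seats 16 mm and the cheeks' tops 40 mm above the table. The pylon's two blocks stand in the saddles. The point is where the pylon's centre comes: 38 mm above the table, midway between the saddles; the pylon lies along x.
- jar_a: Small amber glass jar with white cap, 42 mm in diameter, 62 mm high, standing on the table past the far end of the tray. Origin at the centre of its underside.
- jar_b: The like jar, standing on the table before the near end of the fixture. Origin at the centre of its underside.

How it is judged:
By the outcome, as a careful person would: the job done as asked, in the order asked, and still so for the second after the job is handed in, with the robot touching nothing.
It also fails if it takes over 150 s, if anything falls off the work surface, if the arm or the gripper's body presses on something with over 40 N, if the wrist force passes 120 N, or if a joint passes its speed limit or range.

## Robot

A 6-joint arm with a two-finger parallel gripper is mounted at the origin on the work surface. World frame = base frame: x ahead of the robot, y to its left, z up, the work surface at z = 0. Lengths are in mm, angles in rad, forces in N, time in s.
With the tool pointing down it reaches from about 350 to 725 mm from the base axis. Payload 4.3 kg.
Tool frame: the origin (TCP) lies between the finger pads; the fingertips stand 19 mm ahead of it and the grasp point (between the pads) is the TCP; z points along the fingers, y is the line along which they close (so a half turn about z gives the same grasp; the last joint's range is limited). The gripper opens to 85 mm and grips with 20 to 120 N. Pads are 22 mm wide; open, the fingers measure 114 mm over their backs; the gripper's body (76 mm by 85 mm) begins 54 mm behind the grasp point. The pads swing forward as they close: fully open they stand 13 mm farther back than shut.
Start: joints at [1.173, 0.377, 0.081, 1.274, 0, 1.46], TCP at [163.216, 551.385, 250.329] pointing down, gripper open.
Joint ranges: [-2.72, 2.72], [-0.84, 1.66], [-1.02, 1.22], [-1.77, 2.12], [-1.37, 1.28], [-3.14, 3.14]. Speed limits (rad/s): [2.57, 2.57, 3.14, 3.14, 3.14, 3.14].

## Interface

Orientations are given as [roll, pitch, yaw] about the fixed x, y, z axes, in that order (R = Rz(yaw) Ry(pitch) Rx(roll)).
In Python, from plant import arm gives the robot as it stands.
- The arm moves only by the shell command python3 -m creep 'ROWS' [FORCE]. ROWS is JSON, a list of rows, each a list of 3 entries, a list of its own where there are three numbers: the opening, from 0 (shut) to 1 (fully open), then the shift along the tool's x, y, z in m, then the turn, a rotation vector about the tool's x, y, z in rad. In form: [[claw, [tx, ty, tz], [wx, wy, wz]], ...]. A call has 1 to 20 rows; each row is the pose to reach, as a shift and turn from the pose commanded when the call began, along the tool's axes at that moment; what a row does not reach only later rows make up. A row lasts 1/10 s, in which the tool goes at most 50 mm and 8.59 degrees, less where a joint would pass 70% of its speed; a pose out of reach is approached as far as the arm can. A call with a gripper value outside its range is refused whole. The fingers move at their own pace and stop on an object; FORCE is the grip in N (left out, the last holds). Time passes only in rows, so rows that repeat a pose let the fingers close. It gives the time, the measured TCP pose, the force, the opening and the grip force at its end, in the units of the state.
- arm.state(): the state, without advancing time (a new reading comes with each control period).
- arm.get_image(name): name is "scene" or "top"; returns a dict with "image" (420x560x3 uint8, red, green, blue), "mtx" (3x3 intrinsics, pixels), "R" (3x3) and "t" (3): a world point X has camera coordinates R X + t. Camera axes: x right, y down, z forward; pixel columns grow to the right and rows downward; lengths in mm; the calibration is good to about 2 mm. A picture is of the moment at which its call begins. There is no depth.
- arm.sign_off(): hands the job in; it is judged then, once.
The state is a dict: "t": time; "joint_positions": joint angles; "qd": joint speeds; "joint_efforts": joint torques, N m; "position": TCP position; "ee_rot": TCP orientation; "ft_force": force on the tool from outside, world axes, zero at the start; "wrist_torque": the same for the moment, N m; "finger_gap": finger opening in mm; "gripper_force": force on a finger pad.
Only numpy, scipy, OpenCV 4.12 (cv2) and the standard library are available. Lean on these libraries where they do the work, as an engineer would, in place of code of your own. Each camera call takes 0.05 s, during which the arm holds its last target. There are 200 camera calls.

## Working session

There is one attempt and no reset: what is moved stays moved. The work goes in short steps, Python scripts to look and compute and a shell command to move; the robot and the scene stay as the last step left them, time stands still between calls to the robot, and variables do not carry over. Pictures are saved under pics/ and viewed, at most 15 in all, crops included, and the job is handed in when it is done.

```bash
ls; mkdir -p pics
python3 - <<'E'
from plant import arm
import cv2
s=arm.state(); print({k:s[k] for k in("t","position","ee_rot","finger_gap")})
for n in("scene","top"):
    d=arm.get_image(n); cv2.imwrite(f"pics/{n}0.png",cv2.cvtColor(d["image"],cv2.COLOR_RGB2BGR))
    print(n,d["mtx"],d["R"],d["t"])
E
```

```text
pics
{'t': 0.0, 'position': array([162.9718024 , 550.79218665, 249.36008587]), 'ee_rot': array([-3.13958598e+00, -2.50429899e-04,  2.85374301e+00]), 'finger_gap': 85.32303282337234}
scene [[502.40048903   0.         283.82081421]
 [  0.         502.40048903 208.18373261]
 [  0.           0.           1.        ]] [[-0.88123867  0.47256481  0.01004501]
 [ 0.39137657  0.7414253  -0.54508064]
 [-0.26503355 -0.47641476 -0.83832344]] [ 468.54208502 -114.3709786  1593.16273453]
top [[528.89730468   0.         284.86187389]
 [  0.         528.89730468 204.88179713]
 [  0.           0.           1.        ]] [[ 0.0092838  -0.999709    0.02226494]
 [-0.98107705 -0.01341256 -0.19315259]
 [ 0.19339501 -0.02005043 -0.98091608]] [ -29.36235881  538.88847441 1230.24765948]
```

View pics/scene0.png

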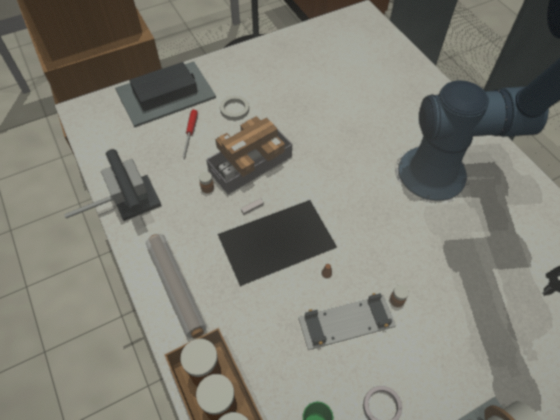

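View pics/top0.png

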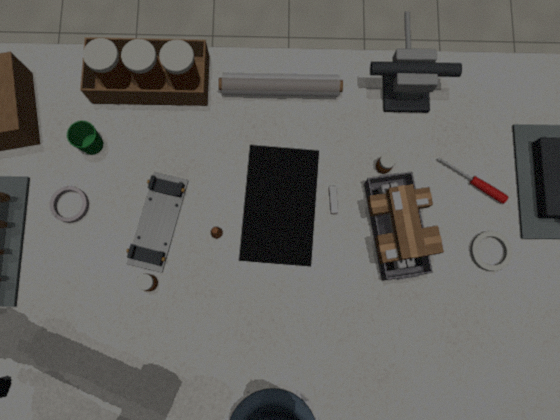

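The scene view shows the tray with cartons at (250,155), the mat at (277,242) and the fixture at (347,320). In the top view these are at (400,225), (280,205) and (157,222). The jars are at (386,165) and (148,282). I'll zoom in on the tray and fixture.

```bash
cat > h.py <<'E'
from plant import arm
import cv2, numpy as np
def cam(n):
    d=arm.get_image(n); d["bgr"]=cv2.cvtColor(d["image"],cv2.COLOR_RGB2BGR); return d
def ray(d,px,z):
    "pixels -> world points on plane z"
    px=np.atleast_2d(np.array(px,float)); M=d["mtx"];R=d["R"]
    v=np.c_[(px-M[:2,2])/[M[0,0],M[1,1]],np.ones(len(px))]@R
    c=-R.T@d["t"]; return c+v*((z-c[2])/v[:,2])[:,None]
def proj(d,X):
    p=(d["R"]@np.atleast_2d(X).T).T+d["t"]; p=p@d["mtx"].T; return p[:,:2]/p[:,2:]
def crop(d,x0,y0,x1,y1,k,name):
    cv2.imwrite("pics/"+name,cv2.resize(d["bgr"][y0:y1,x0:x1],None,fx=k,fy=k,interpolation=cv2.INTER_CUBIC))
E
python3 - <<'E'
from h import *
t=cam("top");s=cam("scene")
a=cv2.resize(t["bgr"][160:290,350:450],None,fx=4,fy=4,interpolation=cv2.INTER_CUBIC)
b=cv2.resize(s["bgr"][110:195,200:299],None,fx=4,fy=4,interpolation=cv2.INTER_CUBIC)
o=np.zeros((520,796,3),np.uint8);o[:520,:400]=a;o[:340,400:]=b;cv2.imwrite("pics/c1.png",np.clip(o*1.6,0,255).astype(np.uint8))
crop(t,110,160,210,300,4,"c2.png")
def comps(m,lo,z,tag):
    m=m.astype(np.uint8)
    for c in cv2.findContours(m,cv2.RETR_EXTERNAL,cv2.CHAIN_APPROX_NONE)[0]:
        if cv2.contourArea(c)>lo:
            r=cv2.minAreaRect(c); print(tag,cv2.contourArea(c),r,ray(t,cv2.boxPoints(r),z)[:,:2].round(0).tolist(),ray(t,r[0],z)[0,:2].round(1))
g=cv2.cvtColor(t["bgr"],cv2.COLOR_BGR2HSV)
m=(g[...,2]<25);m[:,:230]=0;m[:,330:]=0;m[275:]=0;comps(m,2000,4,"mat")
print(t["image"][200,280],t["image"][220,160],t["image"][215,405],t["image"][250,200])
E
```

```text
mat 7615.0 ((279.31378173828125, 205.2344970703125), (70.25648498535156, 114.35363006591797), 4.763641834259033) [[411.0, 86.0], [704.0, 69.0], [691.0, -111.0], [398.0, -87.0]] [547.7 -10.2]
[ 9 11 11] [110 111 108] [122 101  76] [124 123 119]
```

View pics/c1.png

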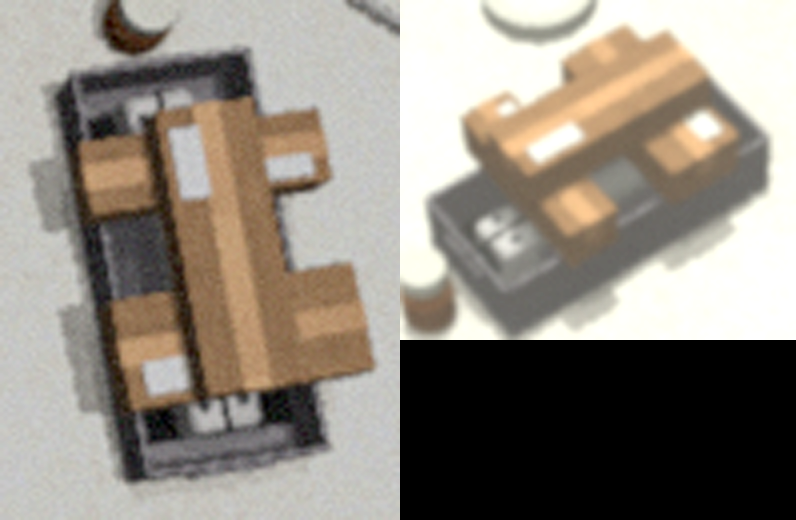

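View pics/c2.png

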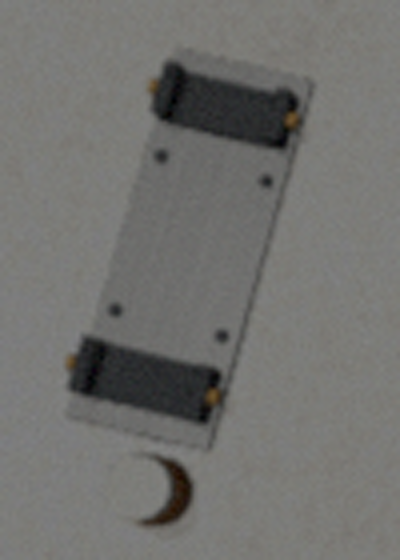

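The crops show the tray rim corners near (68,90), (247,52), (325,447) and (135,470) in the first crop. The slim carton is at the far end (upper), the broad one at the near end, and the long one bridges them. The fixture plate corners are about (178,47), (315,80), (212,450) and (68,415) in the second crop. Now to turn these into positions.

Run:
```python
from h import *
t=cam("top");s=cam("scene")
for d in(t,s):print("cam",(-d["R"].T@d["t"]).round(0))
T=lambda p,z:ray(t,np.array(p)/4+[349.6,159.6],z)[:,:2].round(0).tolist()
F=lambda p,z:ray(t,np.array(p)/4+[109.6,159.6],z)[:,:2].round(0).tolist()
print("rim",T([(68,88),(247,52),(325,445),(133,472)],62))
print("slim",T([(78,145),(85,218),(315,110),(325,185)],102))
print("broad",T([(108,302),(132,408),(352,265),(373,370)],102))
print("long",T([(155,110),(252,97),(297,385),(197,398)],137))
print("holes",F([(161,156),(266,181),(115,310),(222,336)],8))
print("bolts",F([(153,87),(291,119),(71,362),(213,396)],28))
print("plate",F([(178,47),(315,80),(212,450),(68,415)],8))
print("jar top",F([(140,487)],62),T([(148,12)],62))
# carton mask across views
for d,n in((t,"top"),(s,"scene")):
    hsv=cv2.cvtColor(d["bgr"],cv2.COLOR_BGR2HSV);print(n,hsv[215,405] if n=="top" else hsv[137,250])
```

```text
cam [ 291.    3. 1312.]
cam [ 880.  622. 1269.]
rim [[598.0, -222.0], [622.0, -332.0], [383.0, -370.0], [366.0, -255.0]]
slim [[554.0, -220.0], [510.0, -223.0], [577.0, -361.0], [532.0, -365.0]]
broad [[461.0, -235.0], [400.0, -248.0], [485.0, -378.0], [423.0, -388.0]]
long [[567.0, -258.0], [576.0, -314.0], [411.0, -333.0], [403.0, -277.0]]
holes [[559.0, 314.0], [544.0, 248.0], [462.0, 337.0], [447.0, 270.0]]
bolts [[599.0, 317.0], [580.0, 231.0], [428.0, 356.0], [408.0, 270.0]]
plate [[630.0, 308.0], [610.0, 220.0], [377.0, 273.0], [397.0, 361.0]]
jar top [[351.0, 302.0]] [[647.0, -272.0]]
top [ 14  97 123]
scene [ 15 103 138]
```

```bash
cat >> h.py <<'E'
def rel(c,tg):
    "commanded (x,y,z,yaw) -> tool-frame shift (m) and wz for each target"
    k,s=np.cos(c[3]),np.sin(c[3])
    for g in tg:
        dx,dy=g[0]-c[0],g[1]-c[1]
        print([round(v/1000,4) for v in (k*dx+s*dy,s*dx-k*dy,c[2]-g[2])],round(c[3]-g[3],3))
E
python3 - <<'E'
from h import *
t=cam("top")
g=t["bgr"].max(2)
m=(cv2.GaussianBlur(g,(3,3),0)<40).astype(np.uint8);m[:,:230]=0;m[:,328:]=0;m[275:]=0
c=max(cv2.findContours(m,0,1)[0],key=cv2.contourArea);q=cv2.approxPolyDP(c,6,True)[:,0]
print(q.tolist());p=ray(t,q,4)[:,:2];print(p.round(0).tolist(),p.mean(0))
# carton pieces: brown mask edges for slim/broad/long ends via local gradient lines
S=[163.2,551.4,250.3,2.854]
L=[489,-295.5,0,3.257]
rel(S,[[480,100,240,3.0],L[:2]+[220,3.257],L[:2]+[125,3.257]])
E
```

```text
[[251, 146], [240, 259], [308, 265], [317, 151]]
[[702.0, 64.0], [411.0, 85.0], [398.0, -83.0], [691.0, -106.0]] [550.78911609  -9.6923426 ]
[np.float64(-0.4318), np.float64(-0.343), 0.0103] -0.146
[np.float64(-0.5526), np.float64(-0.7197), 0.0303] -0.403
[np.float64(-0.5526), np.float64(-0.7197), 0.1253] -0.403
```

```bash
python3 -m creep '[[1,[-0.432,-0.343,0.01],[0,0,-0.146]],[1,[-0.432,-0.343,0.01],[0,0,-0.146]],[1,[-0.432,-0.343,0.01],[0,0,-0.146]],[1,[-0.432,-0.343,0.01],[0,0,-0.146]],[1,[-0.432,-0.343,0.01],[0,0,-0.146]],[1,[-0.432,-0.343,0.01],[0,0,-0.146]],[1,[-0.432,-0.343,0.01],[0,0,-0.146]],[1,[-0.432,-0.343,0.01],[0,0,-0.146]],[1,[-0.432,-0.343,0.01],[0,0,-0.146]],[1,[-0.432,-0.343,0.01],[0,0,-0.146]],[1,[-0.432,-0.343,0.01],[0,0,-0.146]],[1,[-0.432,-0.343,0.01],[0,0,-0.146]],[1,[-0.432,-0.343,0.01],[0,0,-0.146]],[1,[-0.432,-0.343,0.01],[0,0,-0.146]],[1,[-0.432,-0.343,0.01],[0,0,-0.146]]]' 50
python3 - <<'E'
from h import *
C=[480.1,99.9,240.3,3.0]
L=[489,-295.5]
rel(C,[L+[220,3.257],L+[125,3.257]])
E
```

```text
t: 1.85
position: [479.2, 101.1, 240.4]
ee_rot: [3.141, -0.0, 3.002]
ft_force: [-0.0, 0.6, 0.3]
finger_gap: 85.5
gripper_force: 0.0
[np.float64(-0.0646), np.float64(-0.3902), 0.0203] -0.257
[np.float64(-0.0646), np.float64(-0.3902), 0.1153] -0.257
```

```bash
python3 -m creep '[[1,[-0.0646,-0.3902,0.02],[0,0,-0.257]],[1,[-0.0646,-0.3902,0.02],[0,0,-0.257]],[1,[-0.0646,-0.3902,0.02],[0,0,-0.257]],[1,[-0.0646,-0.3902,0.02],[0,0,-0.257]],[1,[-0.0646,-0.3902,0.02],[0,0,-0.257]],[1,[-0.0646,-0.3902,0.02],[0,0,-0.257]],[1,[-0.0646,-0.3902,0.02],[0,0,-0.257]],[1,[-0.0646,-0.3902,0.02],[0,0,-0.257]],[1,[-0.0646,-0.3902,0.02],[0,0,-0.257]],[1,[-0.0646,-0.3902,0.02],[0,0,-0.257]],[1,[-0.0646,-0.3902,0.05],[0,0,-0.257]],[1,[-0.0646,-0.3902,0.08],[0,0,-0.257]],[1,[-0.0646,-0.3902,0.1],[0,0,-0.257]],[1,[-0.0646,-0.3902,0.11],[0,0,-0.257]],[1,[-0.0646,-0.3902,0.115],[0,0,-0.257]],[1,[-0.0646,-0.3902,0.115],[0,0,-0.257]]]'
python3 - <<'E'
from h import *
t=cam("top");s=cam("scene")
a=cv2.resize(t["bgr"][150:290,340:460],None,fx=4,fy=4,interpolation=cv2.INTER_CUBIC)[:560]
b=cv2.resize(s["bgr"][80:195,200:279],None,fx=4,fy=4,interpolation=cv2.INTER_CUBIC)
o=np.zeros((560,796,3),np.uint8);o[:,:480]=a;o[:460,480:]=b;cv2.imwrite("pics/c3.png",np.clip(o*1.5,0,255).astype(np.uint8))
E
```

```text
t: 3.45
position: [489.2, -294.4, 125.5]
ee_rot: [3.141, -0.0, -3.025]
ft_force: [0.2, -0.2, 0.0]
finger_gap: 85.1
gripper_force: 0.0
```

View pics/c3.png

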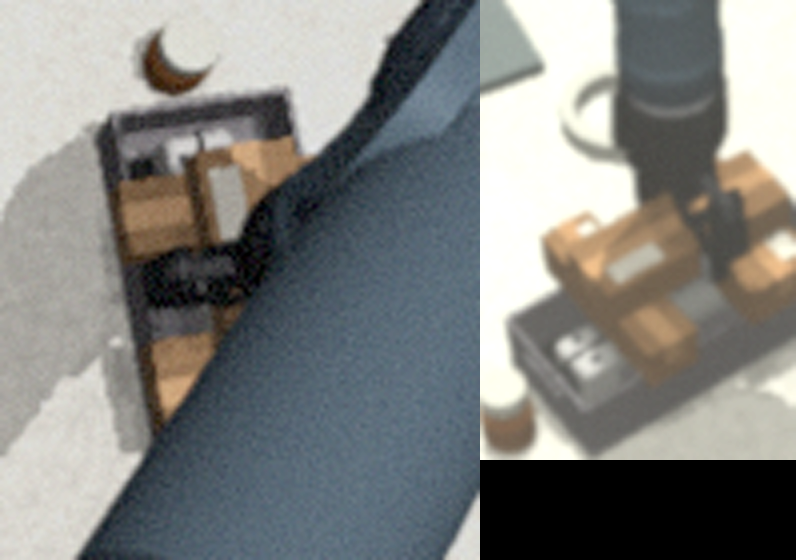

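The fingers straddle the long carton; one is visible at (730,220) in the scene crop. Closing and lifting.

```bash
python3 -m creep '[[0,[0,0,0],[0,0,0]],[0,[0,0,0],[0,0,0]],[0,[0,0,0],[0,0,0]],[0,[0,0,0],[0,0,0]],[0,[0,0,0],[0,0,0]],[0,[0,0,0],[0,0,0]],[0,[0,0,0],[0,0,0]],[0,[0,0,0],[0,0,0]],[0,[0,0,-0.01],[0,0,0]],[0,[0,0,-0.03],[0,0,0]],[0,[0,0,-0.06],[0,0,0]],[0,[0,0,-0.09],[0,0,0]],[0,[0,0,-0.1],[0,0,0]]]' 50
python3 - <<'E'
from h import *
C=[489,-295.5,225.3,3.257]
rel(C,[[645,-17,160,1.496],[645,-17,28,1.496]])
E
```

```text
t: 4.85
position: [489.9, -296.2, 228.4]
ee_rot: [-3.139, 0.003, -3.026]
ft_force: [0.4, 0.3, -3.0]
finger_gap: 57.2
gripper_force: 54.1
[np.float64(-0.187), np.float64(0.2587), 0.0653] 1.761
[np.float64(-0.187), np.float64(0.2587), 0.1973] 1.761
```

```bash
python3 -m creep '[[0,[-0.007,0.01,0],[0,0,0.07]],[0,[-0.022,0.03,0],[0,0,0.2]],[0,[-0.036,0.05,0.005],[0,0,0.34]],[0,[-0.051,0.07,0.01],[0,0,0.48]],[0,[-0.065,0.09,0.015],[0,0,0.61]],[0,[-0.08,0.11,0.02],[0,0,0.75]],[0,[-0.094,0.13,0.025],[0,0,0.88]],[0,[-0.108,0.15,0.03],[0,0,1.02]],[0,[-0.123,0.17,0.035],[0,0,1.16]],[0,[-0.137,0.19,0.04],[0,0,1.29]],[0,[-0.152,0.21,0.045],[0,0,1.43]],[0,[-0.166,0.23,0.05],[0,0,1.56]],[0,[-0.18,0.25,0.06],[0,0,1.7]],[0,[-0.187,0.2587,0.065],[0,0,1.761]],[0,[-0.187,0.2587,0.065],[0,0,1.761]],[0,[-0.187,0.2587,0.085],[0,0,1.761]],[0,[-0.187,0.2587,0.115],[0,0,1.761]],[0,[-0.187,0.2587,0.14],[0,0,1.761]],[0,[-0.187,0.2587,0.16],[0,0,1.761]],[0,[-0.187,0.2587,0.175],[0,0,1.761]]]'
python3 - <<'E'
from h import *
s=cam("scene");t=cam("top")
o=np.hstack([cv2.resize(d["bgr"][y:y+150,x:x+100],None,fx=4,fy=4,interpolation=cv2.INTER_CUBIC)[:600] for d,x,y in((s,210,150),(t,230,130))]);cv2.imwrite("pics/c4.png",np.clip(o*1.5,0,255).astype(np.uint8))
E
```

```text
t: 6.85
position: [643.1, -17.9, 48.2]
ee_rot: [-3.138, 0.0, 1.496]
ft_force: [0.1, -0.2, -3.4]
finger_gap: 57.1
gripper_force: 54.0
```

View pics/c4.png

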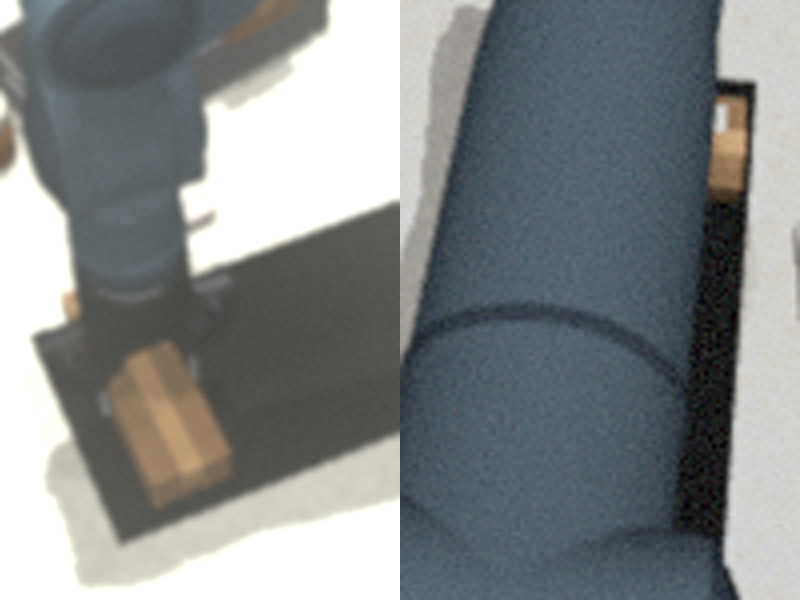

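The long carton hangs level over the far part of the mat, within its edges. Lowering it.

```bash
python3 -m creep '[[0,[0,0,0.01],[0,0,0]],[0,[0,0,0.017],[0,0,0]],[0,[0,0,0.02],[0,0,0]],[0,[0,0,0.0225],[0,0,0]],[0,[0,0,0.0225],[0,0,0]],[0,[0,0,0.0225],[0,0,0]]]'
```

```text
t: 7.55
position: [644.9, -17.1, 29.0]
ee_rot: [3.141, 0.0, 1.496]
ft_force: [-3.4, 0.8, 5.9]
finger_gap: 57.1
gripper_force: 55.0
```

```bash
python3 -m creep '[[1,[0,0,0],[0,0,0]],[1,[0,0,0],[0,0,0]],[1,[0,0,0],[0,0,0]],[1,[0,0,0],[0,0,0]],[1,[0,0,-0.01],[0,0,0]],[1,[0,0,-0.03],[0,0,0]],[1,[0,0,-0.07],[0,0,0]],[1,[0,0,-0.12],[0,0,0]],[1,[0,0,-0.172],[0,0,0]],[1,[0,0,-0.172],[0,0,0]],[1,[0,0,-0.172],[0,0,0]]]'
python3 - <<'E'
from h import *
t=cam("top")
crop(t,350,160,450,290,4,"c5.png")
hsv=cv2.cvtColor(cv2.GaussianBlur(t["bgr"],(3,3),0),cv2.COLOR_BGR2HSV)
m=((hsv[...,0]<25)&(hsv[...,1]>60)&(hsv[...,2]>50)).astype(np.uint8);m[:,:355]=0;m[:172]=0;m[290:]=0;m[:,460:]=0
m=cv2.morphologyEx(m,cv2.MORPH_CLOSE,np.ones((9,9)))
for c in cv2.findContours(m,0,1)[0]:
    if cv2.contourArea(c)>300:
        q=cv2.minAreaRect(c);print(q,ray(t,q[0],102)[0,:2].round(1),ray(t,cv2.boxPoints(q),102)[:,:2].round(0).tolist())
E
```

```text
t: 8.65
position: [646.6, -17.3, 202.8]
ee_rot: [3.136, 0.0, 1.496]
ft_force: [0.2, 0.5, -0.0]
finger_gap: 85.3
gripper_force: 0.0
((409.4629821777344, 243.7923583984375), (28.794506072998047, 63.07368087768555), 79.87532806396484) [ 441.8 -310.9] [[461.0, -234.0], [489.0, -379.0], [423.0, -388.0], [396.0, -244.0]]
((400.0187683105469, 200.6268310546875), (20.443538665771484, 62.35645294189453), 81.57302856445312) [ 543.4 -292.4] [[556.0, -216.0], [580.0, -363.0], [531.0, -368.0], [507.0, -222.0]]
```

View pics/c5.png

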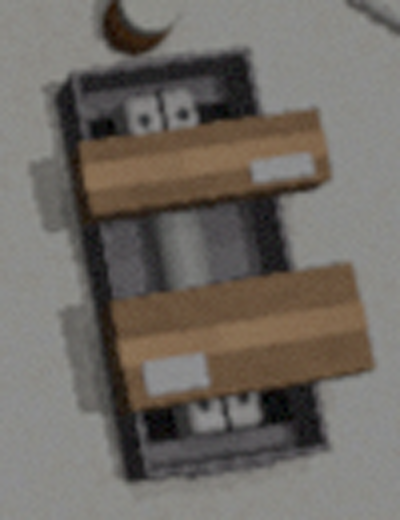

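With the long carton gone, the broad carton (centre about (238,335) in the crop) and the slim one (about (203,163)) lie undisturbed across the rims. The contour measurements agree with my first ones.

Run:
```python
from h import *
rel([645,-17,199.8,1.496],[[442,-311.5,180,1.74],[442,-311.5,86,1.74]])
print('to mat');rel([442,-311.5,186,1.74],[[450.5,-2.5,120,1.496],[450.5,-2.5,28,1.496]])
print('to slim');rel([450.5,-2.5,128,1.496],[[543.5,-292,180,1.732],[543.5,-292,86,1.732]])
print('to mat');rel([543.5,-292,186,1.732],[[550,-10,120,1.496],[550,-10,28,1.496]])
```

```text
[np.float64(-0.3088), np.float64(-0.1804), 0.0198] -0.244
[np.float64(-0.3088), np.float64(-0.1804), 0.1138] -0.244
to mat
[np.float64(0.3032), np.float64(0.0604), 0.066] 0.244
[np.float64(0.3032), np.float64(0.0604), 0.158] 0.244
to slim
[np.float64(-0.2817), np.float64(0.1144), -0.052] -0.236
[np.float64(-0.2817), np.float64(0.1144), 0.042] -0.236
to mat
[np.float64(0.2773), np.float64(0.0517), 0.066] 0.236
[np.float64(0.2773), np.float64(0.0517), 0.158] 0.236
```

```bash
python3 -m creep '[[1,[-0.04,-0.023,0],[0,0,-0.03]],[1,[-0.08,-0.047,0.005],[0,0,-0.06]],[1,[-0.12,-0.07,0.01],[0,0,-0.1]],[1,[-0.16,-0.093,0.015],[0,0,-0.13]],[1,[-0.2,-0.117,0.02],[0,0,-0.16]],[1,[-0.24,-0.14,0.02],[0,0,-0.2]],[1,[-0.28,-0.163,0.02],[0,0,-0.23]],[1,[-0.3088,-0.1804,0.02],[0,0,-0.244]],[1,[-0.3088,-0.1804,0.02],[0,0,-0.244]],[1,[-0.3088,-0.1804,0.04],[0,0,-0.244]],[1,[-0.3088,-0.1804,0.07],[0,0,-0.244]],[1,[-0.3088,-0.1804,0.095],[0,0,-0.244]],[1,[-0.3088,-0.1804,0.107],[0,0,-0.244]],[1,[-0.3088,-0.1804,0.1138],[0,0,-0.244]],[1,[-0.3088,-0.1804,0.1138],[0,0,-0.244]],[1,[-0.3088,-0.1804,0.1138],[0,0,-0.244]]]'
python3 -m creep '[[0,[0,0,0],[0,0,0]],[0,[0,0,0],[0,0,0]],[0,[0,0,0],[0,0,0]],[0,[0,0,0],[0,0,0]],[0,[0,0,0],[0,0,0]],[0,[0,0,0],[0,0,0]],[0,[0,0,0],[0,0,0]],[0,[0,0,0],[0,0,0]],[0,[0,0,-0.01],[0,0,0]],[0,[0,0,-0.03],[0,0,0]],[0,[0,0,-0.06],[0,0,0]],[0,[0,0,-0.09],[0,0,0]],[0,[0,0,-0.1],[0,0,0]]]' 50
```

```text
t: 10.3
position: [442.5, -311.7, 86.7]
ee_rot: [3.141, 0.001, 1.74]
ft_force: [0.5, 1.1, 0.1]
finger_gap: 85.3
gripper_force: 0.0
t: 11.6
position: [443.1, -312.5, 189.2]
ee_rot: [3.139, 0.003, 1.74]
ft_force: [0.7, -0.7, -3.3]
finger_gap: 63.5
gripper_force: 56.1
```

```bash
python3 -m creep '[[0,[0.012,0.002,0],[0,0,0.01]],[0,[0.035,0.007,0.005],[0,0,0.03]],[0,[0.065,0.013,0.01],[0,0,0.05]],[0,[0.095,0.019,0.02],[0,0,0.08]],[0,[0.125,0.025,0.03],[0,0,0.1]],[0,[0.155,0.031,0.035],[0,0,0.13]],[0,[0.185,0.037,0.04],[0,0,0.15]],[0,[0.215,0.043,0.045],[0,0,0.17]],[0,[0.245,0.049,0.05],[0,0,0.2]],[0,[0.275,0.055,0.06],[0,0,0.22]],[0,[0.295,0.059,0.066],[0,0,0.24]],[0,[0.3032,0.0604,0.066],[0,0,0.244]],[0,[0.3032,0.0604,0.075],[0,0,0.244]],[0,[0.3032,0.0604,0.1],[0,0,0.244]],[0,[0.3032,0.0604,0.125],[0,0,0.244]],[0,[0.3032,0.0604,0.142],[0,0,0.244]],[0,[0.3032,0.0604,0.15],[0,0,0.244]],[0,[0.3032,0.0604,0.155],[0,0,0.244]],[0,[0.3032,0.0604,0.158],[0,0,0.244]],[0,[0.3032,0.0604,0.158],[0,0,0.244]]]'
```

```text
t: 13.6
position: [450.0, -3.0, 29.4]
ee_rot: [-3.141, 0.001, 1.495]
ft_force: [-6.4, -0.4, 9.0]
finger_gap: 63.1
gripper_force: 57.6
```

```bash
python3 -m creep '[[1,[0,0,0],[0,0,0]],[1,[0,0,0],[0,0,0]],[1,[0,0,0],[0,0,0]],[1,[0,0,0],[0,0,0]],[1,[0,0,-0.01],[0,0,0]],[1,[0,0,-0.03],[0,0,0]],[1,[0,0,-0.06],[0,0,0]],[1,[0,0,-0.09],[0,0,0]],[1,[0,0,-0.1],[0,0,0]],[1,[0,0,-0.1],[0,0,0]]]'
python3 -m creep '[[1,[-0.02,0.008,-0.02],[0,0,-0.02]],[1,[-0.06,0.024,-0.05],[0,0,-0.05]],[1,[-0.1,0.041,-0.052],[0,0,-0.08]],[1,[-0.14,0.057,-0.052],[0,0,-0.12]],[1,[-0.18,0.073,-0.052],[0,0,-0.15]],[1,[-0.22,0.089,-0.052],[0,0,-0.19]],[1,[-0.26,0.106,-0.052],[0,0,-0.22]],[1,[-0.2817,0.1144,-0.052],[0,0,-0.236]],[1,[-0.2817,0.1144,-0.052],[0,0,-0.236]],[1,[-0.2817,0.1144,-0.03],[0,0,-0.236]],[1,[-0.2817,0.1144,0],[0,0,-0.236]],[1,[-0.2817,0.1144,0.025],[0,0,-0.236]],[1,[-0.2817,0.1144,0.037],[0,0,-0.236]],[1,[-0.2817,0.1144,0.042],[0,0,-0.236]],[1,[-0.2817,0.1144,0.042],[0,0,-0.236]],[1,[-0.2817,0.1144,0.042],[0,0,-0.236]]]'
python3 -m creep '[[0,[0,0,0],[0,0,0]],[0,[0,0,0],[0,0,0]],[0,[0,0,0],[0,0,0]],[0,[0,0,0],[0,0,0]],[0,[0,0,0],[0,0,0]],[0,[0,0,0],[0,0,0]],[0,[0,0,0],[0,0,0]],[0,[0,0,0],[0,0,0]],[0,[0,0,0],[0,0,0]],[0,[0,0,-0.01],[0,0,0]],[0,[0,0,-0.03],[0,0,0]],[0,[0,0,-0.06],[0,0,0]],[0,[0,0,-0.09],[0,0,0]],[0,[0,0,-0.1],[0,0,0]]]' 50
```

```text
t: 14.6
position: [452.1, -2.7, 129.9]
ee_rot: [3.137, 0.0, 1.496]
ft_force: [0.3, 0.2, -0.5]
finger_gap: 85.6
gripper_force: 0.0
t: 16.2
position: [544.1, -292.1, 87.1]
ee_rot: [3.14, 0.001, 1.732]
ft_force: [-0.8, -0.4, -0.4]
finger_gap: 85.3
gripper_force: 0.0
t: 17.6
position: [544.5, -292.7, 189.2]
ee_rot: [3.138, 0.003, 1.732]
ft_force: [0.4, 0.2, -2.2]
finger_gap: 43.6
gripper_force: 51.1
```

```bash
python3 -m creep '[[0,[0.012,0.002,0],[0,0,0.01]],[0,[0.035,0.007,0.005],[0,0,0.03]],[0,[0.065,0.012,0.01],[0,0,0.05]],[0,[0.095,0.018,0.02],[0,0,0.08]],[0,[0.125,0.023,0.03],[0,0,0.1]],[0,[0.155,0.029,0.035],[0,0,0.13]],[0,[0.185,0.034,0.04],[0,0,0.15]],[0,[0.215,0.04,0.045],[0,0,0.18]],[0,[0.245,0.046,0.05],[0,0,0.21]],[0,[0.265,0.049,0.06],[0,0,0.226]],[0,[0.2773,0.0517,0.066],[0,0,0.236]],[0,[0.2773,0.0517,0.066],[0,0,0.236]],[0,[0.2773,0.0517,0.075],[0,0,0.236]],[0,[0.2773,0.0517,0.1],[0,0,0.236]],[0,[0.2773,0.0517,0.125],[0,0,0.236]],[0,[0.2773,0.0517,0.142],[0,0,0.236]],[0,[0.2773,0.0517,0.15],[0,0,0.236]],[0,[0.2773,0.0517,0.155],[0,0,0.236]],[0,[0.2773,0.0517,0.158],[0,0,0.236]],[0,[0.2773,0.0517,0.158],[0,0,0.236]]]'
python3 -m creep '[[0.75,[0,0,0],[0,0,0]],[0.75,[0,0,0],[0,0,0]],[0.75,[0,0,0],[0,0,0]],[0.75,[0,0,0],[0,0,0]],[0.75,[0,0,-0.01],[0,0,0]],[0.75,[0,0,-0.03],[0,0,0]],[0.75,[0,0,-0.06],[0,0,0]],[0.75,[0,0,-0.1],[0,0,0]],[0.6,[0,0,-0.15],[0,0,0]],[0.6,[0,0,-0.15],[0,0,0]]]'
python3 - <<'E'
from h import *
t=cam("top")
crop(t,230,140,430,290,4,"c6.png")
m=t["bgr"].max(2)
E
```

```text
t: 19.6
position: [550.6, -10.3, 29.0]
ee_rot: [3.14, 0.0, 1.495]
ft_force: [0.1, -0.4, -0.9]
finger_gap: 43.3
gripper_force: 51.0
t: 20.6
position: [554.6, -10.4, 186.1]
ee_rot: [3.128, 0.001, 1.496]
ft_force: [1.3, -0.2, 0.6]
finger_gap: 51.0
gripper_force: 0.0
```

View pics/c6.png

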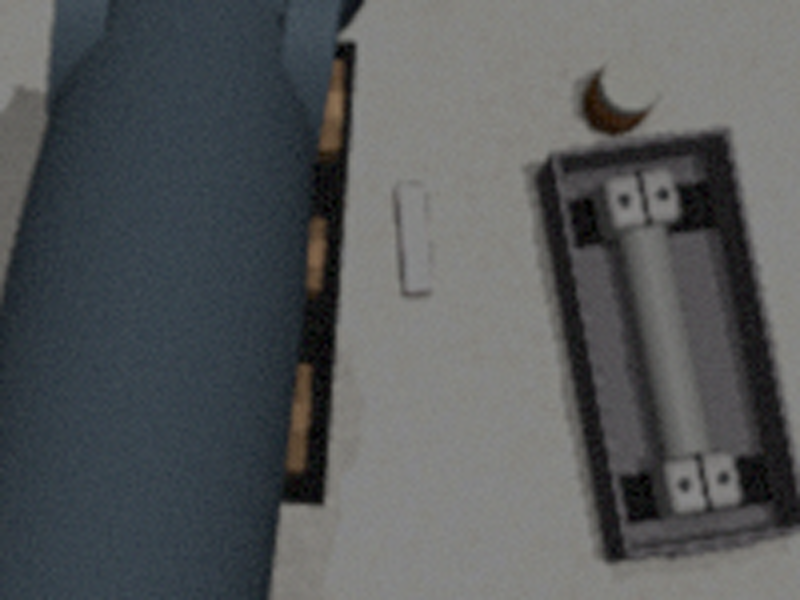

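All three cartons lie separately on the mat. The pylon is bare in the tray, with block screws at (624,202), (662,195), (685,486) and (722,479) in the crop. Computing its centre.

Run:
```python
from h import *
t=cam("top")
T=lambda p,z:ray(t,np.array(p)/4+[229.6,139.6],z)[:,:2]
a=T([(624,202),(662,195),(685,486),(722,479)],56);print(a.round(0).tolist(),a.mean(0).round(1))
b=T([(607,178),(675,169),(683,218),(615,228),(665,460),(733,450),(742,503),(673,515)],56);print(b.round(0).tolist(),b.mean(0).round(1))
tr=T([(546,162),(728,130),(800,515),(608,558)],62);print("rim",tr.round(0).tolist(),tr.mean(0).round(1))
d=a[:2].mean(0)-a[2:].mean(0);yaw=np.arctan2(d[1],d[0]);print(yaw,np.hypot(*d))
d=b[:4].mean(0)-b[4:].mean(0);print(np.arctan2(d[1],d[0]),np.hypot(*d))
p=(a.mean(0)+b.mean(0))/2;p=[float(p[0]),float(p[1])]
print("p",p);rel([550,-10,178,1.496],[p+[170,yaw],p+[37,yaw]])
print("fix");rel([*p,177,yaw],[[503.5,292,160,-.226],[503.5,292,41,-.226]])
```

```text
[[579.0, -269.0], [583.0, -292.0], [406.0, -301.0], [410.0, -323.0]] [ 494.6 -296.3]
[[594.0, -259.0], [600.0, -301.0], [569.0, -305.0], [562.0, -263.0], [421.0, -289.0], [428.0, -330.0], [396.0, -334.0], [389.0, -293.0]] [ 494.9 -296.9]
rim [[602.0, -221.0], [624.0, -333.0], [389.0, -367.0], [363.0, -252.0]] [ 494.2 -293.3]
0.17789284843257397 175.81418167939668
0.17032640854013326 175.45285348610133
p [494.73868599377806, -296.5948923246675]
[np.float64(-0.2899), np.float64(-0.0337), 0.008] 1.318
[np.float64(-0.2899), np.float64(-0.0337), 0.141] 1.318
fix
[np.float64(0.1128), np.float64(-0.5778), 0.017] 0.404
[np.float64(0.1128), np.float64(-0.5778), 0.136] 0.404
```

```bash
python3 - <<'E'
from h import *
p=[494.7,-296.6];y=3.316
rel([550,-10,178,1.496],[p+[170,y],p+[37,y]])
print("fix");rel([*p,157,y],[[503.5,292,160,2.916],[503.5,292,41,2.916]])
E
python3 -m creep '[[0.6,[-0.02,-0.003,0],[0,0,-0.13]],[0.6,[-0.042,-0.005,0],[0,0,-0.26]],[0.6,[-0.064,-0.007,0],[0,0,-0.4]],[0.6,[-0.086,-0.01,0],[0,0,-0.53]],[0.6,[-0.108,-0.012,0],[0,0,-0.67]],[0.6,[-0.13,-0.015,0],[0,0,-0.8]],[0.6,[-0.152,-0.018,0],[0,0,-0.94]],[0.6,[-0.174,-0.02,0],[0,0,-1.07]],[0.6,[-0.196,-0.023,0],[0,0,-1.21]],[0.6,[-0.218,-0.025,0],[0,0,-1.34]],[0.6,[-0.24,-0.028,0],[0,0,-1.48]],[0.6,[-0.262,-0.03,0.008],[0,0,-1.61]],[0.6,[-0.28,-0.033,0.008],[0,0,-1.75]],[0.6,[-0.2899,-0.0337,0.008],[0,0,-1.82]],[0.6,[-0.2899,-0.0337,0.008],[0,0,-1.82]],[0.6,[-0.2899,-0.0337,0.02],[0,0,-1.82]],[0.6,[-0.2899,-0.0337,0.04],[0,0,-1.82]],[0.6,[-0.2899,-0.0337,0.06],[0,0,-1.82]],[0.6,[-0.2899,-0.0337,0.07],[0,0,-1.82]],[0.6,[-0.2899,-0.0337,0.07],[0,0,-1.82]]]'
```

```text
[np.float64(-0.2899), np.float64(-0.0337), 0.008] -1.82
[np.float64(-0.2899), np.float64(-0.0337), 0.141] -1.82
fix
[np.float64(-0.1108), np.float64(0.5781), -0.003] 0.4
[np.float64(-0.1108), np.float64(0.5781), 0.116] 0.4
t: 22.7
position: [493.2, -294.5, 105.5]
ee_rot: [3.138, -0.003, -2.967]
ft_force: [-0.2, 0.2, -0.2]
finger_gap: 51.6
gripper_force: 0.0
```

```bash
python3 -m creep '[[0.6,[0,0,0.01],[0,0,0]],[0.6,[0,0,0.025],[0,0,0]],[0.6,[0,0,0.04],[0,0,0]],[0.6,[0,0,0.053],[0,0,0]],[0.6,[0,0,0.063],[0,0,0]],[0.6,[0,0,0.068],[0,0,0]],[0.6,[0,0,0.071],[0,0,0]],[0.6,[0,0,0.071],[0,0,0]],[0.6,[0,0,0.071],[0,0,0]]]'
python3 -m creep '[[0,[0,0,0],[0,0,0]],[0,[0,0,0],[0,0,0]],[0,[0,0,0],[0,0,0]],[0,[0,0,0],[0,0,0]],[0,[0,0,0],[0,0,0]],[0,[0,0,0],[0,0,0]],[0,[0,0,0],[0,0,0]],[0,[0,0,0],[0,0,0]]]' 80
```

```text
t: 23.6
position: [495.1, -296.8, 37.4]
ee_rot: [-3.141, 0.001, -2.967]
ft_force: [-0.2, -0.3, -0.0]
finger_gap: 51.3
gripper_force: 0.0
t: 24.4
position: [495.2, -297.0, 37.9]
ee_rot: [-3.14, 0.001, -2.967]
ft_force: [-1.6, 0.0, 6.5]
finger_gap: 27.6
gripper_force: 78.9
```

```bash
python3 -m creep '[[0,[0,0,-0.005],[0,0,0]],[0,[0,0,-0.015],[0,0,0]],[0,[0,0,-0.03],[0,0,0]],[0,[0,0,-0.05],[0,0,0]],[0,[0,0,-0.075],[0,0,0]],[0,[0,0,-0.1],[0,0,0]],[0,[0,0,-0.115],[0,0,0]],[0,[0,0,-0.12],[0,0,0]],[0,[0,0,-0.12],[0,0,0]],[0,[0,0,-0.12],[0,0,0]]]'
python3 - <<'E'
from h import *
s=cam("scene");t=cam("top")
o=np.hstack([cv2.resize(d["bgr"][y:y+150,x:x+100],None,fx=4,fy=4,interpolation=cv2.INTER_CUBIC)[:600] for d,x,y in((s,200,80),(t,340,140))]);cv2.imwrite("pics/c7.png",np.clip(o*1.5,0,255).astype(np.uint8))
E
```

```text
t: 25.4
position: [494.0, -295.9, 155.9]
ee_rot: [3.14, -0.001, -2.967]
ft_force: [0.1, 0.2, -4.4]
finger_gap: 27.6
gripper_force: 79.1
```

View pics/c7.png

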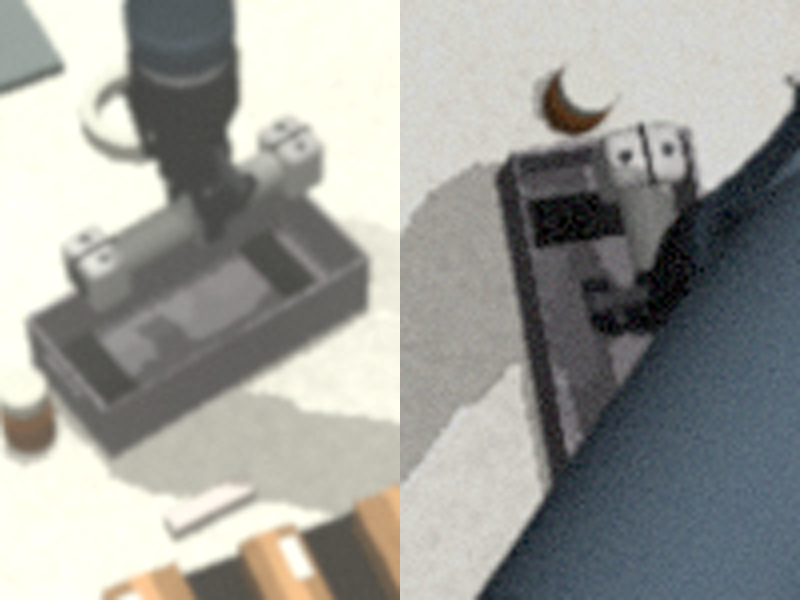

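The pylon hangs level in the grip, gripped mid-tube and clear of the tray. Both screw pairs are visible, at (85,240)/(105,258) and (280,130)/(300,148) in the scene crop. Carrying it to the fixture.

```bash
python3 -m creep '[[0,[-0.002,0.012,-0.003],[0,0,0.01]],[0,[-0.007,0.035,-0.003],[0,0,0.025]],[0,[-0.013,0.068,-0.003],[0,0,0.05]],[0,[-0.02,0.102,-0.003],[0,0,0.07]],[0,[-0.026,0.136,-0.003],[0,0,0.095]],[0,[-0.033,0.17,-0.003],[0,0,0.12]],[0,[-0.039,0.204,-0.003],[0,0,0.14]],[0,[-0.046,0.238,-0.003],[0,0,0.165]],[0,[-0.052,0.272,-0.003],[0,0,0.19]],[0,[-0.059,0.306,-0.003],[0,0,0.21]],[0,[-0.065,0.34,-0.003],[0,0,0.235]],[0,[-0.072,0.374,-0.003],[0,0,0.26]],[0,[-0.078,0.408,-0.003],[0,0,0.28]],[0,[-0.085,0.442,-0.003],[0,0,0.305]],[0,[-0.091,0.476,-0.003],[0,0,0.33]],[0,[-0.098,0.51,-0.003],[0,0,0.35]],[0,[-0.104,0.544,-0.003],[0,0,0.376]],[0,[-0.109,0.568,-0.003],[0,0,0.393]],[0,[-0.1108,0.5781,-0.003],[0,0,0.4]],[0,[-0.1108,0.5781,-0.003],[0,0,0.4]]]'
python3 -m creep '[[0,[0,0,0.01],[0,0,0]],[0,[0,0,0.03],[0,0,0]],[0,[0,0,0.055],[0,0,0]],[0,[0,0,0.07],[0,0,0]],[0,[0,0,0.08],[0,0,0]],[0,[0,0,0.08],[0,0,0]],[0,[0,0,0.08],[0,0,0]]]'
python3 - <<'E'
from h import *
s=cam("scene");t=cam("top")
o=np.hstack([cv2.resize(d["bgr"][y:y+150,x:x+100],None,fx=4,fy=4,interpolation=cv2.INTER_CUBIC)[:600] for d,x,y in((s,300,230),(t,115,150))]);cv2.imwrite("pics/c8.png",np.clip(o*1.5,0,255).astype(np.uint8))
E
```

```text
t: 27.5
position: [502.7, 293.3, 159.6]
ee_rot: [-3.141, -0.001, 2.918]
ft_force: [0.0, -0.8, -3.2]
finger_gap: 27.8
gripper_force: 79.5
t: 28.2
position: [503.8, 291.5, 80.3]
ee_rot: [3.142, 0.0, 2.915]
ft_force: [0.2, -0.7, -2.6]
finger_gap: 27.5
gripper_force: 79.5
```

View pics/c8.png

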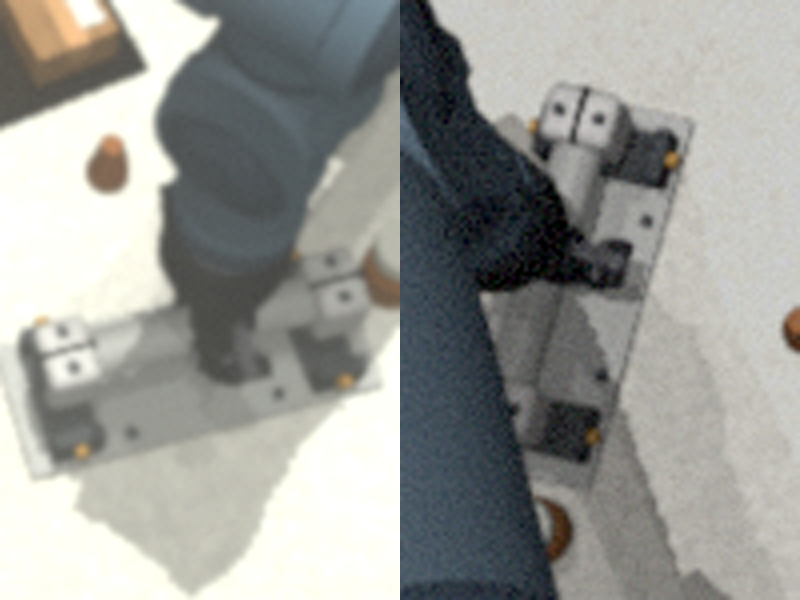

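Run:
```python
from h import *
s=cam("scene")
S=lambda p,z:ray(s,np.array(p)/4+[299.6,229.6],z)[:,:2].round(0).tolist()
print(S([(131,432),(279,393)],8), "top said (559,314) (544,248) (462,337) (447,270)")
print("pylon screws",S([(63,332),(74,368),(326,262),(345,296)],99.5),np.mean(S([(63,332),(74,368),(326,262),(345,296)],99.5),0))
print("plate corners",S([(35,478),(380,388)],8),"top (630,308),(397,361)")
```

```text
[[558.0, 313.0], [460.0, 336.0]] top said (559,314) (544,248) (462,337) (447,270)
pylon screws [[586.0, 263.0], [592.0, 286.0], [418.0, 300.0], [420.0, 324.0]] [504.   293.25]
plate corners [[628.0, 310.0], [400.0, 364.0]] top (630,308),(397,361)
```

The two views agree within about 1–2 mm, so lowering the pylon.

```bash
python3 -m creep '[[0,[0,0,0.01],[0,0,0]],[0,[0,0,0.02],[0,0,0]],[0,[0,0,0.028],[0,0,0]],[0,[0,0,0.033],[0,0,0]],[0,[0,0,0.036],[0,0,0]],[0,[0,0,0.038],[0,0,0]],[0,[0,0,0.039],[0,0,0]],[0,[0,0,0.039],[0,0,0]]]'
```

```text
t: 29.15
position: [503.2, 292.0, 41.9]
ee_rot: [-3.141, -0.0, 2.916]
ft_force: [-3.9, -1.1, 5.1]
finger_gap: 28.1
gripper_force: 80.4
```

```bash
python3 -m creep '[[0.7,[0,0,0],[0,0,0]],[0.7,[0,0,0],[0,0,0]],[0.7,[0,0,0],[0,0,0]],[0.7,[0,0,0],[0,0,0]],[0.7,[0,0,0],[0,0,0]],[0.7,[0,0,-0.005],[0,0,0]],[0.7,[0,0,-0.02],[0,0,0]],[0.7,[0,0,-0.05],[0,0,0]],[1,[0,0,-0.09],[0,0,0]],[1,[0,0,-0.13],[0,0,0]],[1,[0,0,-0.14],[0,0,0]],[1,[0,0,-0.14],[0,0,0]]]'
python3 - <<'E'
from h import *
s=cam("scene")
rel([503.5,292,181,2.916],[[450.5,-2.5,128,1.496],[450.5,-2.5,29,1.496]])
print("broad home");rel([450.5,-2.5,128,1.496],[[442,-311.5,180,1.74],[442,-311.5,87,1.74]])
print("to slim");rel([442,-311.5,187,1.74],[[550,-10,128,1.496],[550,-10,29,1.496]])
print("slim home");rel([550,-10,129,1.496],[[543.5,-292,180,1.732],[543.5,-292,87,1.732]])
print("to long");rel([543.5,-292,187,1.732],[[645,-17,128,1.496],[645,-17,28,1.496]])
print("long home");rel([645,-17,168,1.496],[[489,-295.5,220,3.257],[489,-295.5,126,3.257]])
crop(s,200,190,400,340,4,"c9.png")
E
```

```text
t: 30.35
position: [505.2, 292.8, 183.6]
ee_rot: [3.138, 0.004, 2.916]
ft_force: [-0.7, 0.2, -0.6]
finger_gap: 85.4
gripper_force: 0.0
[np.float64(-0.0142), np.float64(-0.2989), 0.053] 1.42
[np.float64(-0.0142), np.float64(-0.2989), 0.152] 1.42
broad home
[np.float64(-0.3088), np.float64(0.0146), -0.052] -0.244
[np.float64(-0.3088), np.float64(0.0146), 0.041] -0.244
to slim
[np.float64(0.279), np.float64(0.1572), 0.059] 0.244
[np.float64(0.279), np.float64(0.1572), 0.158] 0.244
slim home
[np.float64(-0.2817), np.float64(0.0146), -0.051] -0.236
[np.float64(-0.2817), np.float64(0.0146), 0.042] -0.236
to long
[np.float64(0.2551), np.float64(0.1443), 0.059] 0.236
[np.float64(0.2551), np.float64(0.1443), 0.159] 0.236
long home
[np.float64(-0.2894), np.float64(-0.1348), -0.052] -1.761
[np.float64(-0.2894), np.float64(-0.1348), 0.042] -1.761
```

View pics/c9.png

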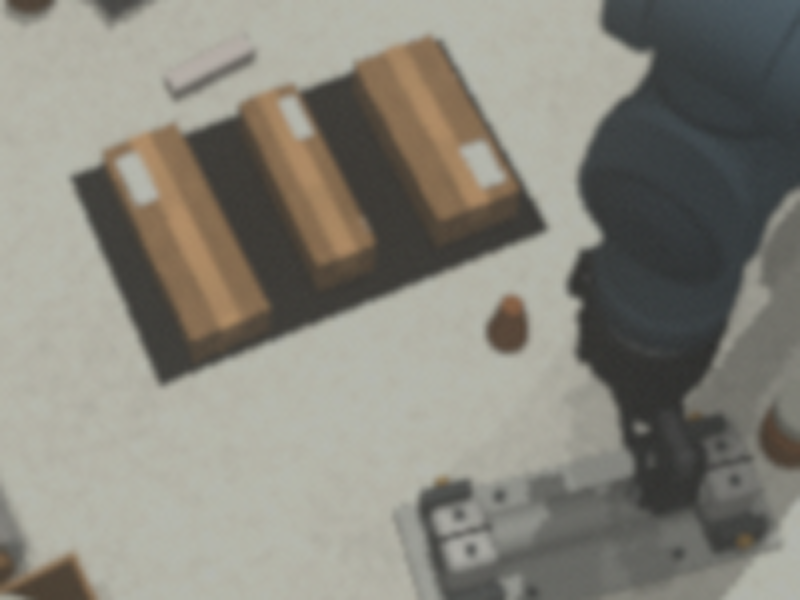

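The pylon sits in both saddles (screws near (459,515), (472,549), (722,446), (735,480)). The three cartons stand flat and apart on the mat. Next, the broad carton goes back.

```bash
python3 -m creep '[[1,[-0.001,-0.025,0],[0,0,0.12]],[1,[-0.003,-0.052,0],[0,0,0.25]],[1,[-0.004,-0.08,0],[0,0,0.38]],[1,[-0.005,-0.107,0],[0,0,0.51]],[1,[-0.006,-0.135,0],[0,0,0.64]],[1,[-0.008,-0.162,0.01],[0,0,0.77]],[1,[-0.009,-0.19,0.02],[0,0,0.9]],[1,[-0.01,-0.217,0.03],[0,0,1.03]],[1,[-0.012,-0.245,0.04],[0,0,1.16]],[1,[-0.013,-0.272,0.053],[0,0,1.29]],[1,[-0.0142,-0.2989,0.053],[0,0,1.42]],[1,[-0.0142,-0.2989,0.053],[0,0,1.42]],[1,[-0.0142,-0.2989,0.065],[0,0,1.42]],[1,[-0.0142,-0.2989,0.09],[0,0,1.42]],[1,[-0.0142,-0.2989,0.115],[0,0,1.42]],[1,[-0.0142,-0.2989,0.135],[0,0,1.42]],[1,[-0.0142,-0.2989,0.147],[0,0,1.42]],[1,[-0.0142,-0.2989,0.152],[0,0,1.42]],[1,[-0.0142,-0.2989,0.152],[0,0,1.42]],[1,[-0.0142,-0.2989,0.152],[0,0,1.42]]]'
python3 -m creep '[[0,[0,0,0],[0,0,0]],[0,[0,0,0],[0,0,0]],[0,[0,0,0],[0,0,0]],[0,[0,0,0],[0,0,0]],[0,[0,0,0],[0,0,0]],[0,[0,0,0],[0,0,0]],[0,[0,0,0],[0,0,0]],[0,[0,0,0],[0,0,0]],[0,[0,0,-0.01],[0,0,0]],[0,[0,0,-0.03],[0,0,0]],[0,[0,0,-0.06],[0,0,0]],[0,[0,0,-0.09],[0,0,0]],[0,[0,0,-0.099],[0,0,0]],[0,[0,0,-0.099],[0,0,0]]]' 50
python3 - <<'E'
from h import *
t=cam("top")
crop(t,110,160,210,300,4,"c10.png")
E
```

```text
t: 32.4
position: [450.5, -2.1, 29.1]
ee_rot: [-3.141, -0.0, 1.497]
ft_force: [-0.6, 0.8, 0.8]
finger_gap: 85.7
gripper_force: 0.0
t: 33.8
position: [451.7, -2.6, 129.2]
ee_rot: [3.138, 0.0, 1.496]
ft_force: [0.3, -0.3, -3.1]
finger_gap: 63.2
gripper_force: 56.3
```

View pics/c10.png

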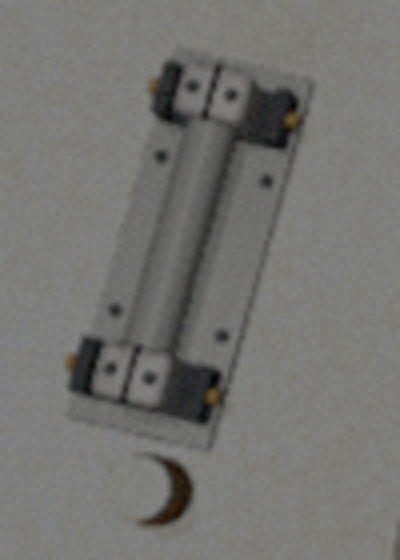

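The pylon lies in both saddles in the top view too, with screws at (192,86), (232,96), (110,368) and (149,378). I'll check its centre while carrying the broad carton back.

```bash
python3 - <<'E'
from h import *
t=cam("top");s=cam("scene")
a=ray(t,np.array([(192,86),(232,96),(110,368),(149,378)])/4+[109.6,159.6],60)[:,:2]
b=ray(s,np.array([(459,515),(472,549),(722,446),(735,480)])/4+[199.6,189.6],60)[:,:2]
for p in(a,b):
    m=p.mean(0)-[503.5,292];c,q=np.cos(.226),np.sin(.226);print(p.mean(0).round(1),"along",m[0]*c-m[1]*q,"across",m[0]*q+m[1]*c)
E
python3 -m creep '[[0,[-0.012,0.001,-0.02],[0,0,-0.01]],[0,[-0.035,0.002,-0.04],[0,0,-0.03]],[0,[-0.065,0.003,-0.052],[0,0,-0.05]],[0,[-0.095,0.005,-0.052],[0,0,-0.08]],[0,[-0.125,0.006,-0.052],[0,0,-0.1]],[0,[-0.155,0.007,-0.052],[0,0,-0.12]],[0,[-0.185,0.009,-0.052],[0,0,-0.15]],[0,[-0.215,0.01,-0.052],[0,0,-0.17]],[0,[-0.245,0.012,-0.052],[0,0,-0.2]],[0,[-0.275,0.013,-0.052],[0,0,-0.22]],[0,[-0.3,0.0143,-0.052],[0,0,-0.24]],[0,[-0.3088,0.0146,-0.052],[0,0,-0.244]],[0,[-0.3088,0.0146,-0.052],[0,0,-0.244]],[0,[-0.3088,0.0146,-0.03],[0,0,-0.244]],[0,[-0.3088,0.0146,0],[0,0,-0.244]],[0,[-0.3088,0.0146,0.02],[0,0,-0.244]],[0,[-0.3088,0.0146,0.032],[0,0,-0.244]],[0,[-0.3088,0.0146,0.037],[0,0,-0.244]],[0,[-0.3088,0.0146,0.04],[0,0,-0.244]],[0,[-0.3088,0.0146,0.04],[0,0,-0.244]]]'
```

```text
[503.7 293. ] along -0.06002786200750665 across 0.9855604731696932
[502.3 293.5] along -1.5343710322992965 across 1.205841941728063
t: 35.95
position: [442.4, -311.4, 88.6]
ee_rot: [3.141, 0.001, 1.74]
ft_force: [0.3, -0.3, -3.1]
finger_gap: 63.2
gripper_force: 56.6
```

```bash
python3 -m creep '[[0,[0,0,0.0008],[0,0,0]],[0,[0,0,0.0015],[0,0,0]],[0,[0,0,0.0015],[0,0,0]],[0,[0,0,0.0015],[0,0,0]]]'
python3 -m creep '[[1,[0,0,0],[0,0,0]],[1,[0,0,0],[0,0,0]],[1,[0,0,0],[0,0,0]],[1,[0,0,0],[0,0,0]],[1,[0,0,-0.01],[0,0,0]],[1,[0,0,-0.03],[0,0,0]],[1,[0,0,-0.06],[0,0,0]],[0.75,[0,0,-0.09],[0,0,0]],[0.75,[0,0,-0.1005],[0,0,0]],[0.75,[0,0,-0.1005],[0,0,0]]]'
python3 -m creep '[[0.75,[0.02,0.011,0],[0,0,0.02]],[0.75,[0.055,0.031,0.005],[0,0,0.05]],[0.75,[0.09,0.051,0.01],[0,0,0.08]],[0.75,[0.125,0.07,0.02],[0,0,0.11]],[0.75,[0.16,0.09,0.03],[0,0,0.14]],[0.75,[0.195,0.11,0.04],[0,0,0.17]],[0.75,[0.23,0.13,0.05],[0,0,0.2]],[0.75,[0.265,0.149,0.059],[0,0,0.23]],[0.75,[0.279,0.1572,0.059],[0,0,0.244]],[0.75,[0.279,0.1572,0.059],[0,0,0.244]],[0.75,[0.279,0.1572,0.07],[0,0,0.244]],[0.75,[0.279,0.1572,0.095],[0,0,0.244]],[0.75,[0.279,0.1572,0.12],[0,0,0.244]],[0.75,[0.279,0.1572,0.14],[0,0,0.244]],[0.75,[0.279,0.1572,0.153],[0,0,0.244]],[0.75,[0.279,0.1572,0.158],[0,0,0.244]],[0.75,[0.279,0.1572,0.158],[0,0,0.244]],[0.75,[0.279,0.1572,0.158],[0,0,0.244]]]'
python3 -m creep '[[0,[0,0,0],[0,0,0]],[0,[0,0,0],[0,0,0]],[0,[0,0,0],[0,0,0]],[0,[0,0,0],[0,0,0]],[0,[0,0,0],[0,0,0]],[0,[0,0,0],[0,0,0]],[0,[0,0,0],[0,0,0]],[0,[0,0,0],[0,0,0]],[0,[0,0,-0.01],[0,0,0]],[0,[0,0,-0.03],[0,0,0]],[0,[0,0,-0.06],[0,0,0]],[0,[0,0,-0.09],[0,0,0]],[0,[0,0,-0.1],[0,0,0]],[0,[0,0,-0.1],[0,0,0]]]' 50
```

```text
t: 36.35
position: [442.7, -312.1, 87.9]
ee_rot: [3.14, 0.002, 1.74]
ft_force: [-1.1, 1.4, 5.7]
finger_gap: 63.1
gripper_force: 57.5
t: 37.35
position: [443.1, -312.5, 189.1]
ee_rot: [3.139, 0.003, 1.74]
ft_force: [0.6, 0.0, 0.7]
finger_gap: 64.3
gripper_force: 0.0
t: 39.15
position: [550.6, -10.4, 29.7]
ee_rot: [3.14, 0.0, 1.495]
ft_force: [-0.4, 0.4, -0.4]
finger_gap: 64.2
gripper_force: 0.0
t: 40.55
position: [551.3, -10.1, 130.6]
ee_rot: [3.138, 0.0, 1.496]
ft_force: [0.4, 0.7, -3.0]
finger_gap: 42.9
gripper_force: 51.8
```

```bash
python3 -m creep '[[0,[-0.012,0.001,-0.02],[0,0,-0.01]],[0,[-0.035,0.002,-0.04],[0,0,-0.03]],[0,[-0.065,0.003,-0.051],[0,0,-0.05]],[0,[-0.095,0.005,-0.051],[0,0,-0.08]],[0,[-0.125,0.006,-0.051],[0,0,-0.1]],[0,[-0.155,0.008,-0.051],[0,0,-0.13]],[0,[-0.185,0.0095,-0.051],[0,0,-0.155]],[0,[-0.215,0.011,-0.051],[0,0,-0.18]],[0,[-0.245,0.0125,-0.051],[0,0,-0.205]],[0,[-0.27,0.014,-0.051],[0,0,-0.226]],[0,[-0.2817,0.0146,-0.051],[0,0,-0.236]],[0,[-0.2817,0.0146,-0.051],[0,0,-0.236]],[0,[-0.2817,0.0146,-0.03],[0,0,-0.236]],[0,[-0.2817,0.0146,0],[0,0,-0.236]],[0,[-0.2817,0.0146,0.02],[0,0,-0.236]],[0,[-0.2817,0.0146,0.032],[0,0,-0.236]],[0,[-0.2817,0.0146,0.038],[0,0,-0.236]],[0,[-0.2817,0.0146,0.041],[0,0,-0.236]],[0,[-0.2817,0.0146,0.0425],[0,0,-0.236]],[0,[-0.2817,0.0146,0.0425],[0,0,-0.236]]]'
```

```text
t: 42.55
position: [544.0, -291.6, 88.2]
ee_rot: [3.14, 0.001, 1.732]
ft_force: [-1.5, 2.5, 3.3]
finger_gap: 43.5
gripper_force: 52.0
```

```bash
python3 -m creep '[[0.75,[0,0,0],[0,0,0]],[0.75,[0,0,0],[0,0,0]],[0.75,[0,0,0],[0,0,0]],[0.75,[0,0,0],[0,0,0]],[0.75,[0,0,-0.01],[0,0,0]],[0.75,[0,0,-0.03],[0,0,0]],[0.75,[0,0,-0.06],[0,0,0]],[1,[0,0,-0.09],[0,0,0]],[1,[0,0,-0.1005],[0,0,0]],[1,[0,0,-0.1005],[0,0,0]]]'
python3 -m creep '[[1,[0.02,0.011,0],[0,0,0.02]],[1,[0.055,0.031,0.005],[0,0,0.05]],[1,[0.09,0.051,0.01],[0,0,0.08]],[1,[0.125,0.071,0.02],[0,0,0.115]],[1,[0.16,0.0905,0.03],[0,0,0.15]],[1,[0.195,0.11,0.04],[0,0,0.18]],[1,[0.23,0.13,0.05],[0,0,0.21]],[1,[0.2551,0.1443,0.059],[0,0,0.236]],[1,[0.2551,0.1443,0.059],[0,0,0.236]],[1,[0.2551,0.1443,0.07],[0,0,0.236]],[1,[0.2551,0.1443,0.095],[0,0,0.236]],[1,[0.2551,0.1443,0.12],[0,0,0.236]],[1,[0.2551,0.1443,0.14],[0,0,0.236]],[1,[0.2551,0.1443,0.153],[0,0,0.236]],[1,[0.2551,0.1443,0.159],[0,0,0.236]],[1,[0.2551,0.1443,0.159],[0,0,0.236]],[1,[0.2551,0.1443,0.159],[0,0,0.236]]]'
python3 -m creep '[[0,[0,0,0],[0,0,0]],[0,[0,0,0],[0,0,0]],[0,[0,0,0],[0,0,0]],[0,[0,0,0],[0,0,0]],[0,[0,0,0],[0,0,0]],[0,[0,0,0],[0,0,0]],[0,[0,0,0],[0,0,0]],[0,[0,0,0],[0,0,0]],[0,[0,0,-0.01],[0,0,0]],[0,[0,0,-0.03],[0,0,0]],[0,[0,0,-0.06],[0,0,0]],[0,[0,0,-0.1],[0,0,0]],[0,[0,0,-0.13],[0,0,0]],[0,[0,0,-0.14],[0,0,0]],[0,[0,0,-0.14],[0,0,0]]]' 50
python3 - <<'E'
from h import *
t=cam("top")
crop(t,350,160,450,290,4,"c11.png")
hsv=cv2.cvtColor(cv2.GaussianBlur(t["bgr"],(3,3),0),cv2.COLOR_BGR2HSV)
m=((hsv[...,0]<25)&(hsv[...,1]>60)&(hsv[...,2]>50)).astype(np.uint8);m[:,:355]=0;m[:172]=0;m[290:]=0;m[:,460:]=0
m=cv2.morphologyEx(m,cv2.MORPH_CLOSE,np.ones((9,9)))
for c in cv2.findContours(m,0,1)[0]:
    if cv2.contourArea(c)>300:
        q=cv2.minAreaRect(c);print(q,ray(t,q[0],102)[0,:2].round(1))
E
```

```text
t: 43.55
position: [544.7, -292.9, 189.2]
ee_rot: [3.138, 0.003, 1.732]
ft_force: [0.1, 0.6, -0.6]
finger_gap: 85.2
gripper_force: 0.0
t: 45.25
position: [645.6, -17.5, 28.8]
ee_rot: [3.14, 0.0, 1.495]
ft_force: [0.8, 0.1, -0.3]
finger_gap: 85.9
gripper_force: 0.0
t: 46.75
position: [645.8, -17.1, 169.4]
ee_rot: [3.139, 0.0, 1.496]
ft_force: [0.0, -0.2, -3.9]
finger_gap: 57.2
gripper_force: 55.0
((409.5866394042969, 243.06353759765625), (28.890865325927734, 63.33182144165039), 81.25383758544922) [ 443.5 -311.3]
((399.46002197265625, 200.72000122070312), (20.788936614990234, 63.49818420410156), 81.8698959350586) [ 543.1 -291. ]
```

View pics/c11.png

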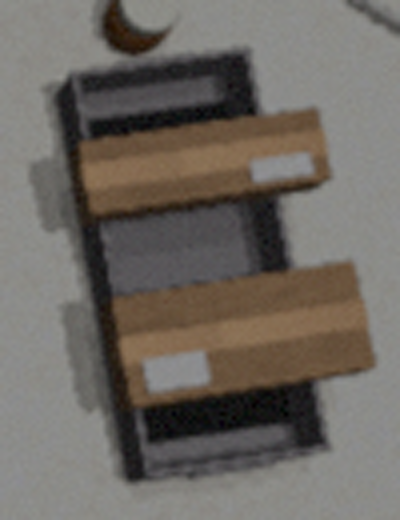

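The broad and slim cartons are back within about 2 mm of where they were, labels the same way round, at (238,335) and (203,163) in the crop. Now the long one.

```bash
python3 -m creep '[[0,[-0.01,-0.005,-0.02],[0,0,-0.07]],[0,[-0.033,-0.015,-0.04],[0,0,-0.2]],[0,[-0.056,-0.026,-0.052],[0,0,-0.34]],[0,[-0.079,-0.037,-0.052],[0,0,-0.48]],[0,[-0.101,-0.047,-0.052],[0,0,-0.615]],[0,[-0.123,-0.057,-0.052],[0,0,-0.75]],[0,[-0.145,-0.068,-0.052],[0,0,-0.885]],[0,[-0.168,-0.078,-0.052],[0,0,-1.02]],[0,[-0.19,-0.089,-0.052],[0,0,-1.16]],[0,[-0.212,-0.099,-0.052],[0,0,-1.29]],[0,[-0.235,-0.109,-0.052],[0,0,-1.43]],[0,[-0.257,-0.12,-0.052],[0,0,-1.565]],[0,[-0.279,-0.13,-0.052],[0,0,-1.7]],[0,[-0.2894,-0.1348,-0.052],[0,0,-1.761]],[0,[-0.2894,-0.1348,-0.052],[0,0,-1.761]],[0,[-0.2894,-0.1348,-0.04],[0,0,-1.761]],[0,[-0.2894,-0.1348,-0.015],[0,0,-1.761]],[0,[-0.2894,-0.1348,0.01],[0,0,-1.761]],[0,[-0.2894,-0.1348,0.025],[0,0,-1.761]],[0,[-0.2894,-0.1348,0.03],[0,0,-1.761]]]'
python3 -m creep '[[0,[0,0,0.003],[0,0,0]],[0,[0,0,0.006],[0,0,0]],[0,[0,0,0.009],[0,0,0]],[0,[0,0,0.011],[0,0,0]],[0,[0,0,0.012],[0,0,0]],[0,[0,0,0.012],[0,0,0]],[0,[0,0,0.012],[0,0,0]]]'
```

```text
t: 48.8
position: [487.3, -292.8, 134.2]
ee_rot: [3.137, -0.004, -3.026]
ft_force: [0.0, 0.9, -2.9]
finger_gap: 57.2
gripper_force: 54.7
t: 49.5
position: [489.4, -295.8, 127.4]
ee_rot: [-3.141, 0.002, -3.026]
ft_force: [-1.3, 2.2, 5.6]
finger_gap: 57.1
gripper_force: 55.8
```

Contact made. Releasing and backing off toward the mat side.

```bash
python3 -m creep '[[1,[0,0,0],[0,0,0]],[1,[0,0,0],[0,0,0]],[1,[0,0,0],[0,0,0]],[1,[0,0,0],[0,0,0]],[1,[0,0,0],[0,0,0]],[1,[0,0,-0.01],[0,0,0]],[1,[0,0,-0.03],[0,0,0]],[1,[0,0,-0.06],[0,0,0]],[1,[0,0,-0.1],[0,0,0]],[1,[0,0.03,-0.12],[0,0,0]],[1,[0,0.07,-0.12],[0,0,0]],[1,[0,0.11,-0.12],[0,0,0]],[1,[0,0.15,-0.12],[0,0,0]],[1,[0,0.19,-0.12],[0,0,0]],[1,[0,0.23,-0.12],[0,0,0]],[1,[0,0.26,-0.12],[0,0,0]],[1,[0,0.28,-0.12],[0,0,0]],[1,[0,0.28,-0.12],[0,0,0]],[1,[0,0.28,-0.12],[0,0,0]]]'
python3 - <<'E'
from h import *
t=cam("top")
crop(t,100,140,500,300,2,"c12.png");
T=cv2.resize(t["bgr"][160:290,350:450],None,fx=4,fy=4,interpolation=cv2.INTER_CUBIC)
o=np.vstack([cv2.resize(t["bgr"][150:300,100:460],None,fx=1,fy=1)]);
w=np.zeros((520,780,3),np.uint8);w[:,:400]=T;w[:150,410:770]=o;cv2.imwrite("pics/c12.png",w)
E
```

```text
t: 51.4
position: [456.9, -17.5, 246.6]
ee_rot: [-3.141, 0.001, -3.025]
ft_force: [-0.1, 0.2, -0.6]
finger_gap: 85.3
gripper_force: 0.0
```

View pics/c12.png

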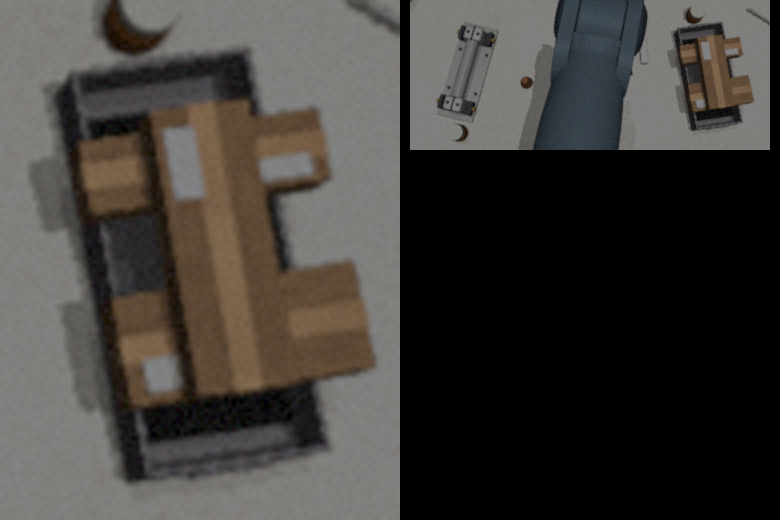

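All three cartons are back with labels as before: the long one's label is at (183,163) against (187,160) at the start. The jars stand. I'll measure that offset properly.

Run:
```python
from h import *
t=cam("top")
for im in(cv2.imread("pics/top0.png"),t["bgr"]):
    hsv=cv2.cvtColor(cv2.GaussianBlur(im,(3,3),0),cv2.COLOR_BGR2HSV)
    R=im[185:212,388:403];w=(hsv[185:212,388:403,1]<45).astype(np.uint8)
    n,l,st,ce=cv2.connectedComponentsWithStats(w);k=1+np.argmax(st[1:,4]);c=ce[k]+[388,185]
    # long outline ends: light tape stripe centre via brightness on brown
    tape=((hsv[...,1]>70)&(hsv[...,0]<25)&(hsv[...,2]>135)).astype(np.uint8);tape[:,:395]=0;tape[:,420:]=0;tape[:183]=0;tape[262:]=0
    n,l,s2,c2=cv2.connectedComponentsWithStats(tape);k2=1+np.argmax(s2[1:,4])
    yy,xx=np.where(l==k2);v=cv2.fitLine(np.c_[xx,yy].astype(np.float32),2,0,.01,.01).ravel()
    print("label",c,st[k,4],ray(t,c,137)[0,:2].round(1),"tape",s2[k2,4],ray(t,c2[k2],137)[0,:2].round(1),"dir",np.arctan2(v[0],v[1]).round(3))
```

```text
Traceback (most recent call last):
ValueError: attempt to get argmax of an empty sequence
```

Run:
```python
from h import *
t=cam("top")
for im in(cv2.imread("pics/top0.png"),t["bgr"]):
    hsv=cv2.cvtColor(cv2.GaussianBlur(im,(3,3),0),cv2.COLOR_BGR2HSV)
    w=((hsv[185:213,386:404,1]<50)&(hsv[185:213,386:404,2]>100)).astype(np.uint8)
    n,l,st,ce=cv2.connectedComponentsWithStats(w);k=1+np.argmax(st[1:,4]);c=ce[k]+[386,185]
    # tape stripe: brightness-weighted column centre on rows of the long carton
    P=[]
    for r in range(192,252):
        x0=int(401+(r-190)*0.145);g=im[r,x0-7:x0+9].max(1).astype(float);g=np.clip(g-np.percentile(g,60),0,None)
        P.append((r,x0-7+(g*np.arange(16)).sum()/g.sum()))
    P=np.array(P,np.float32);f=np.polyfit(P[:,0],P[:,1],1)
    print("label",st[k,4],ray(t,c,137)[0,:2].round(1),"tape at row 222",np.polyval(f,222).round(2),"slope",f[0].round(3),ray(t,[np.polyval(f,222),222],137)[0,:2].round(1))
```

```text
label 149 [ 536.6 -277. ] tape at row 222 406.09 slope 0.31 [ 486.9 -296. ]
label 146 [ 536.8 -273.6] tape at row 222 404.52 slope 0.274 [ 486.9 -292.4]
```

The long carton sits 3.5 mm to the +y side of where it started. That is a quick mend: regrip, lift slightly, shift back, and release.

```bash
python3 -m creep '[[1,[0,-0.02,0],[0,0,0]],[1,[0,-0.06,0],[0,0,0]],[1,[0,-0.1,0],[0,0,0]],[1,[0,-0.14,0],[0,0,0]],[1,[0,-0.18,0],[0,0,0]],[1,[0,-0.22,0],[0,0,0]],[1,[0,-0.26,0],[0,0,0]],[1,[0,-0.28,0],[0,0,0]],[1,[0,-0.28,0],[0,0,0]],[1,[0,-0.28,0.02],[0,0,0]],[1,[0,-0.28,0.05],[0,0,0]],[1,[0,-0.28,0.08],[0,0,0]],[1,[0,-0.28,0.105],[0,0,0]],[1,[0,-0.28,0.115],[0,0,0]],[1,[0,-0.28,0.12],[0,0,0]],[1,[0,-0.28,0.12],[0,0,0]],[1,[0,-0.28,0.12],[0,0,0]]]'
python3 -m creep '[[0,[0,0,0],[0,0,0]],[0,[0,0,0],[0,0,0]],[0,[0,0,0],[0,0,0]],[0,[0,0,0],[0,0,0]],[0,[0,0,0],[0,0,0]],[0,[0,0,0],[0,0,0]],[0,[0,0,0],[0,0,0]],[0,[0,0,-0.004],[0,0,0]],[0,[0,0,-0.008],[0,0,0]],[0,[0,0,-0.008],[0,0,0]],[0,[0,-0.0035,-0.008],[0,0,0]],[0,[0,-0.0035,-0.008],[0,0,0]],[0,[0,-0.0035,-0.005],[0,0,0]],[0,[0,-0.0035,-0.002],[0,0,0]],[0,[0,-0.0035,0],[0,0,0]],[0,[0,-0.0035,0],[0,0,0]],[0,[0,-0.0035,0],[0,0,0]]]' 50
python3 -m creep '[[1,[0,0,0],[0,0,0]],[1,[0,0,0],[0,0,0]],[1,[0,0,0],[0,0,0]],[1,[0,0,0],[0,0,0]],[1,[0,0,0],[0,0,0]],[1,[0,0,-0.01],[0,0,0]],[1,[0,0,-0.03],[0,0,0]],[1,[0,0,-0.06],[0,0,0]],[1,[0,0,-0.1],[0,0,0]],[1,[0,0.03,-0.12],[0,0,0]],[1,[0,0.07,-0.12],[0,0,0]],[1,[0,0.11,-0.12],[0,0,0]],[1,[0,0.15,-0.12],[0,0,0]],[1,[0,0.19,-0.12],[0,0,0]],[1,[0,0.23,-0.12],[0,0,0]],[1,[0,0.26,-0.12],[0,0,0]],[1,[0,0.28,-0.12],[0,0,0]],[1,[0,0.28,-0.12],[0,0,0]],[1,[0,0.28,-0.12],[0,0,0]]]'
python3 - <<'E'
from h import *
t=cam("top");s=cam("scene")
for im in(cv2.imread("pics/top0.png"),t["bgr"]):
    hsv=cv2.cvtColor(cv2.GaussianBlur(im,(3,3),0),cv2.COLOR_BGR2HSV)
    w=((hsv[185:213,386:404,1]<50)&(hsv[185:213,386:404,2]>100)).astype(np.uint8)
    n,l,st,ce=cv2.connectedComponentsWithStats(w);k=1+np.argmax(st[1:,4]);c=ce[k]+[386,185]
    print(ray(t,c,137)[0,:2].round(1))
crop(s,190,100,450,360,2,"c13.png")
E
```

```text
t: 53.25
position: [489.6, -296.1, 127.3]
ee_rot: [-3.14, 0.002, -3.026]
ft_force: [0.1, -0.6, 0.1]
finger_gap: 85.4
gripper_force: 0.0
t: 54.95
position: [489.2, -299.0, 127.4]
ee_rot: [-3.141, 0.0, -3.026]
ft_force: [-2.3, 1.6, 7.7]
finger_gap: 56.8
gripper_force: 54.6
t: 56.85
position: [457.3, -21.0, 246.6]
ee_rot: [-3.141, 0.001, -3.026]
ft_force: [0.1, 0.3, 0.4]
finger_gap: 85.1
gripper_force: 0.0
[ 536.6 -277. ]
[ 536.2 -276.7]
```

View pics/c13.png

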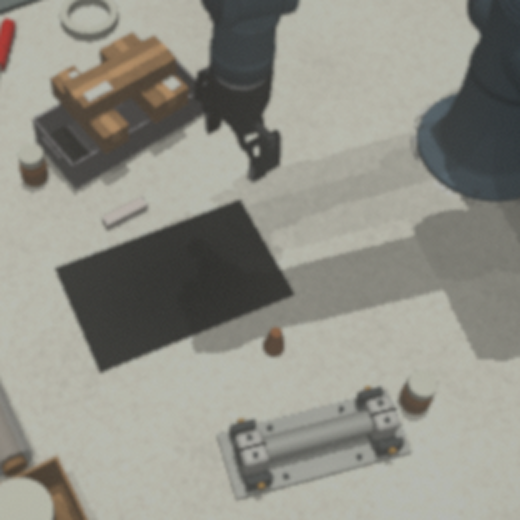

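The long carton's label is now within 0.5 mm of its original spot. The pylon lies in the saddles at (315,435), both jars stand at (33,165) and (416,395), and the gripper is clear.

```bash
python3 -c "
from plant import arm
print(arm.sign_off())"
```

```text
the job is handed in; nothing more can be done
None
```

The job is handed in at about 57 s: the pylon lies centred in the fixture saddles to about 1.5 mm, all three cartons are back on the tray within about 2 mm of where they started, and both jars are still standing.

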